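# Sort the parts of a motor strip-down into the sample-marked trays

## Task

Sort the five loose parts on the bench - two bearings, one shaft coupling, two green terminal blocks - into the three grey trays, each into the tray whose ledge carries a fixed sample of its kind, one part to a bay. Set each part down on the bay's floor the same way up as it lay (bearings flat, coupling standing on end), without dropping it, and leave the flux jar and the tape roll where they are.

Things in the scene. Friction and masses are not known exactly. Their poses are not given: they have to be found in the camera images.
- bearing_a: Plain steel ball bearing with black seal, a flat ring of 35 mm outside diameter, 11 mm high, lying flat, about 70 g. One of two alike. Loose on the worktop nearer the robot than the trays; a fixed black cable between them arches up to 61 mm high. Origin: centre of the underside, z up.
- bearing_b: Plain steel ball bearing with black seal, a flat ring of 35 mm outside diameter, 11 mm high, lying flat, about 70 g. One of two alike. Loose on the worktop nearer the robot than the trays; a fixed black cable between them arches up to 61 mm high. Origin: centre of the underside, z up.
- coupling_a: Plain aluminium shaft coupling, a cylinder of 25 mm diameter and 30 mm height with fine slits, standing on end, about 90 g. Loose on the worktop nearer the robot than the trays; a fixed black cable between them arches up to 61 mm high. Origin: centre of the underside, z up.
- terminal_long: Green screw terminal block, 5-way: 14 mm (own x) by 26 mm (own y), 12 mm high, about 20 g; own x within 0.5 rad of world x. Loose on the worktop nearer the robot than the trays; a fixed black cable between them arches up to 61 mm high. Origin: centre of the underside, z up.
- terminal_short: Green screw terminal block, 4-way: 14 mm (own x) by 21 mm (own y), 12 mm high, about 16 g; own x within 0.5 rad of world x. Loose on the worktop nearer the robot than the trays; a fixed black cable between them arches up to 61 mm high. Origin: centre of the underside, z up.
- tray_bearings: Grey tray, fixed, a steel bearing fixed as sample on its 10 mm high rear ledge. Two open bays along y, centres 29 mm from the origin, each 92 (x) x 54 (y) mm inside, floor 4 mm up, walls 16 mm high, 4 mm thick. Origin: on the worktop under the middle of the wall between the bays. x: away from the robot to the ledge (50 to 92 mm from the origin).
- tray_couplings: Grey tray, fixed, an upright shaft coupling fixed as sample on its 10 mm high rear ledge. Two open bays along y, centres 29 mm from the origin, each 92 (x) x 54 (y) mm inside, floor 4 mm up, walls 16 mm high, 4 mm thick. Origin: on the worktop under the middle of the wall between the bays. x: away from the robot to the ledge (50 to 92 mm from the origin).
- tray_terminals: Grey tray, fixed, a green terminal block fixed as sample on its 10 mm high rear ledge. Two open bays along y, centres 29 mm from the origin, each 92 (x) x 54 (y) mm inside, floor 4 mm up, walls 16 mm high, 4 mm thick. Origin: on the worktop under the middle of the wall between the bays. x: away from the robot to the ledge (50 to 92 mm from the origin).
- flux_jar: Bystander: small round jar, red lid on a cream body, 44 mm diameter, 35 mm high, loose, left of the parts; to be left alone. (Nearer the robot and farther left stands a fixed black motor, about 0.25 m tall, and beyond it a fixed press.) Origin: centre of the underside.
- tape: Bystander: roll of black insulating tape, 58 mm diameter, 18 mm high, lying flat, loose, right of the parts; to be left alone. Origin: centre of the underside.

How it is judged:
At the end, for the whole second after the job is handed in: Each part rests, released, in a bay of its kind's tray, one part to a bay: centre inside the bay, underside less than 9 mm above the worktop, same way up as at the start, tilted less than 0.15 rad, at rest (under 20 mm/s) ((((x of bearing_a in the frame of tray_bearings between -0.046 and 0.046 m and z of bearing_a in the frame of tray_bearings below 0.009 m and y of bearing_a in the frame of tray_bearings between 0.002 and 0.056 m) and (x of bearing_b in the frame of tray_bearings between -0.046 and 0.046 m and z of bearing_b in the frame of tray_bearings below 0.009 m and y of bearing_b in the frame of tray_bearings between -0.056 and -0.002 m)) or ((x of bearing_a in the frame of tray_bearings between -0.046 and 0.046 m and z of bearing_a in the frame of tray_bearings below 0.009 m and y of bearing_a in the frame of tray_bearings between -0.056 and -0.002 m) and (x of bearing_b in the frame of tray_bearings between -0.046 and 0.046 m and z of bearing_b in the frame of tray_bearings below 0.009 m and y of bearing_b in the frame of tray_bearings between 0.002 and 0.056 m))) and (((x of terminal_long in the frame of tray_terminals between -0.046 and 0.046 m and z of terminal_long in the frame of tray_terminals below 0.009 m and y of terminal_long in the frame of tray_terminals between 0.002 and 0.056 m) and (x of terminal_short in the frame of tray_terminals between -0.046 and 0.046 m and z of terminal_short in the frame of tray_terminals below 0.009 m and y of terminal_short in the frame of tray_terminals between -0.056 and -0.002 m)) or ((x of terminal_long in the frame of tray_terminals between -0.046 and 0.046 m and z of terminal_long in the frame of tray_terminals below 0.009 m and y of terminal_long in the frame of tray_terminals between -0.056 and -0.002 m) and (x of terminal_short in the frame of tray_terminals between -0.046 and 0.046 m and z of terminal_short in the frame of tray_terminals below 0.009 m and y of terminal_short in the frame of tray_terminals between 0.002 and 0.056 m))) and ((x of coupling_a in the frame of tray_couplings between -0.046 and 0.046 m and z of coupling_a in the frame of tray_couplings below 0.009 m and y of coupling_a in the frame of tray_couplings between 0.002 and 0.056 m) or (x of coupling_a in the frame of tray_couplings between -0.046 and 0.046 m and z of coupling_a in the frame of tray_couplings below 0.009 m and y of coupling_a in the frame of tray_couplings between -0.056 and -0.002 m)) and angle between each of bearing_a, bearing_b, coupling_a, terminal_long, terminal_short's own z axis and vertical below 0.15 rad and linear speed of each of bearing_a, bearing_b, coupling_a, terminal_long, terminal_short below 0.02 m/s); the robot touches nothing.
It fails at once if the flux jar was moved more than 20 mm (distance of flux_jar from where it was at the start of the episode above 0.02 m).
It fails at once if the tape roll was moved more than 20 mm (distance of tape from where it was at the start of the episode above 0.02 m).
It fails at once if a part was dropped (fell faster than 0.7 m/s, a drop of over 25 mm) ((linear speed of bearing_a above 0.7 m/s and contact force between bearing_a and the fingers below 0.01 N) or (linear speed of bearing_b above 0.7 m/s and contact force between bearing_b and the fingers below 0.01 N) or (linear speed of coupling_a above 0.7 m/s and contact force between coupling_a and the fingers below 0.01 N) or (linear speed of terminal_long above 0.7 m/s and contact force between terminal_long and the fingers below 0.01 N) or (linear speed of terminal_short above 0.7 m/s and contact force between terminal_short and the fingers below 0.01 N)).
It also fails if it takes over 99 s, if anything falls off the work surface, if the arm or the gripper's body presses on something with over 40 N, if the wrist force passes 120 N, or if a joint passes its speed limit or range.

## Robot

A 6-joint arm with a two-finger parallel gripper is mounted at the origin on a cart in front of the work surface, level with it; the furniture and walls round the work are solid. World frame = base frame: x ahead of the robot, y to its left, z up, the work surface at z = 0. Lengths are in m, angles in rad, forces in N, time in s.
With the tool pointing down it reaches from about 0.3 to 0.875 m from the base axis. Payload 6.4 kg.
Tool frame: the origin (TCP) lies at the very end of the fingers, on their centre line; the grasp point (between the pads) lies 19 mm behind it; z points along the fingers, y is the line along which they close (so a half turn about z gives the same grasp; the last joint's range is limited). The gripper opens to 85 mm and grips with 20 to 120 N. Pads are 22 mm wide; open, the fingers measure 114 mm over their backs; the gripper's body (76 mm by 85 mm) begins 54 mm behind the grasp point. The pads swing forward as they close: fully open they stand 13 mm farther back than shut.
Start: joints at [1.059, 0.181, 1.607, -0, 1.354, -0.206], TCP at [0.173, 0.548, 0.231] pointing down, gripper open.
Joint ranges: [-2.99, 2.99], [-0.89, 2.07], [0.3, 2.58], [-1.14, 4.28], [0, 2.63], [-3.12, 3.12]. Speed limits (rad/s): [2.57, 2.57, 3.01, 3.14, 3.14, 3.14].

## Interface

Orientations are given as a unit quaternion [w, x, y, z].
In Python, from bench import ctrl gives the robot as it stands.
- The arm moves only by the tool jog_arm, never from a script. Its argument "series" is a list that holds one entry, the list of rows, each a list of 7 numbers: the shift along the tool's x, y, z in mm, then the turn, a rotation vector about the tool's x, y, z in rad, then the finger opening in mm, from 0 to 85.4. In form: [[[tx, ty, tz, rx, ry, rz, gripper], ...]]. A call has exactly 10 rows; each row shifts and turns the commanded pose from where the row before left it, along the tool's axes as they then stand; what a row does not reach is not made up. A row lasts 1/10 s, in which the tool goes at most 50 mm and 8.59 degrees, less where a joint would pass 70% of its speed; a pose out of reach is approached as far as the arm can. A call with a gripper value outside its range is refused whole. The fingers move at their own pace and stop on an object; the grip force is fixed at half the most. Time passes only in rows, so rows that do not move let the fingers close, or fill a call up. It gives the time, the measured TCP pose, the force, the opening and the grip force at its end, in the units of the state.
- ctrl.get_obs(): the state, without advancing time (a new reading comes with each control period).
- ctrl.camera(name): name is "scene" or "top"; returns a dict with "frame" (420x560x3 uint8, blue, green, red), "z_map" (420x560 float32, m along the optical axis (not along the pixel's ray), 0 where there is no reading), "fx", "fy", "cx", "cy" (pixels), "xyz" and "rotation" of the camera in the world. Camera axes: x right, y down, z forward; pixel columns grow to the right and rows downward; lengths in m; the calibration is good to about 2 mm. A picture is of the moment at which its call begins.
- ctrl.hand_in(): hands the job in; it is judged then, once.
The state is a dict: "time_s": time; "q": joint angles; "dq": joint speeds; "joint_efforts": joint torques, N m; "eef_pos": TCP position; "eef_rot": TCP orientation; "wrist_force": force on the tool from outside, world axes, zero at the start; "torque": the same for the moment, N m; "opening": opening from 0.0 (shut) to 1.0 (fully open); "grasp_force": force on a finger pad.
Only numpy, scipy, OpenCV 4.12 (cv2) and the standard library are available. Lean on these libraries where they do the work, as an engineer would, in place of code of your own. Each camera call takes 0.05 s, during which the arm holds its last target. There are 200 camera calls.

## Working session

There is one attempt and no reset: what is moved stays moved. The work goes in short steps, Python scripts to look and compute and a tool call to move; the robot and the scene stay as the last step left them, time stands still between calls to the robot, and variables do not carry over. Pictures are saved under pics/ and viewed, at most 14 in all, crops included, and the job is handed in when it is done.

Besides the shell and the picture viewer there is one more tool, called after ">>>" by a JSON object that holds its "name" and its "arguments", one argument or row to a line. jog_arm: Moves the arm, as the interface text tells. Its arguments: {"type":"object","properties":{"series":{"type":"array"}},"required":["series"]}

```bash
mkdir -p pics; ls
python3 - <<'E'
from bench import ctrl
import cv2, numpy as np
o=ctrl.get_obs(); print({k:np.round(v,3) for k,v in o.items()})
for n in("top","scene"):
    c=ctrl.camera(n); cv2.imwrite(f"pics/{n}0.png",c["frame"]); np.savez(f"{n}0.npz",**c)
    print(n,c["fx"],c["fy"],c["cx"],c["cy"],c["xyz"],c["rotation"])
E
```

```text
pics
{'time_s': np.float64(0.0), 'q': array([ 1.059,  0.182,  1.608,  0.   ,  1.354, -0.206]), 'dq': array([-0.   ,  0.001, -0.001,  0.001,  0.002, -0.   ]), 'joint_efforts': array([ 1.0000e-03, -4.4488e+01, -3.5134e+01, -0.0000e+00,  9.0000e-03,
        0.0000e+00]), 'eef_pos': array([0.173, 0.548, 0.23 ]), 'eef_rot': array([-0.   ,  0.152,  0.988, -0.001]), 'wrist_force': array([0.462, 0.228, 0.15 ]), 'torque': array([0.009, 0.065, 0.01 ]), 'grasp_force': np.float64(0.0), 'opening': np.float64(0.996)}
top 420.5105568761786 420.5105568761786 286.79086624855705 211.6343987037949 [ 0.34211134 -0.04919273  1.05934059] [ 0.05345504 -0.70324593  0.70492133 -0.07532355]
scene 418.90344758829633 418.90344758829633 276.92635618616447 206.77142467410965 [0.6294761  0.32591121 0.79103889] [-0.02258294  0.11411733  0.9626889  -0.24433038]
```

View pics/top0.png

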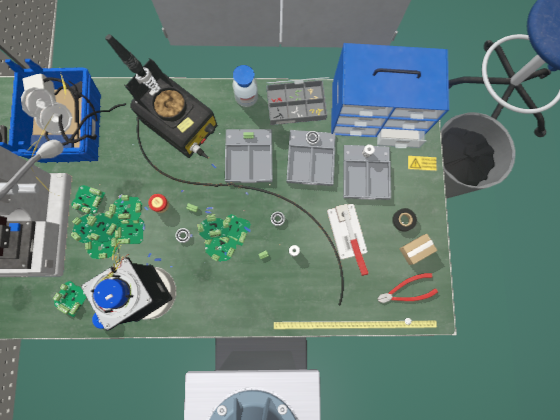

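View pics/scene0.png

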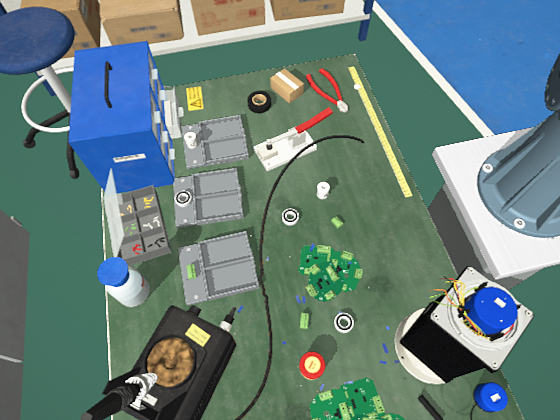

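The top view shows bearings near (182,235) and (278,218), the coupling at (294,251), and terminals at (193,208) and (264,255). The trays run left to right: terminals (248,157), bearings (311,158), couplings (368,173). The jar is at (158,203), the tape at (404,219), and the motor at (125,290).

```bash
cat > h.py <<'E'
import numpy as np, cv2
from scipy.spatial.transform import Rotation as R
def rot(q): return R.from_quat(np.roll(q,-1))
def world(c,uv,z):
    uv=np.atleast_2d(uv).astype(float)
    d=np.c_[(uv[:,0]-c["cx"])/c["fx"],(uv[:,1]-c["cy"])/c["fy"],np.ones(len(uv))]
    d=rot(c["rotation"]).apply(d); p=c["xyz"]
    return p+d*((z-p[2])/d[:,2])[:,None]
def proj(c,P):
    p=rot(c["rotation"]).inv().apply(np.atleast_2d(P)-c["xyz"])
    return np.c_[p[:,0]/p[:,2]*c["fx"]+c["cx"],p[:,1]/p[:,2]*c["fy"]+c["cy"]]
def cloud(c):
    v,u=np.mgrid[:420,:560]; z=c["z_map"]
    P=np.stack([(u-c["cx"])/c["fx"]*z,(v-c["cy"])/c["fy"]*z,z],-1).reshape(-1,3)
    return (rot(c["rotation"]).apply(P)+c["xyz"]).reshape(420,560,3)
def blob(c,uv,r,kind,ztop):
    u,v=uv; f=c["frame"][v-r:v+r+1,u-r:u+r+1]; h=cv2.cvtColor(f,cv2.COLOR_BGR2HSV).astype(int)
    if kind=="green": m=(h[...,0]>38)&(h[...,0]<75)&(h[...,1]>90)&(h[...,2]>90)
    elif kind=="red": m=((h[...,0]<10)|(h[...,0]>170))&(h[...,1]>120)
    else: m=(h[...,1]<50)&(h[...,2]>95)
    n,l,s,_=cv2.connectedComponentsWithStats(m.astype(np.uint8)); k=1+np.argmax(s[1:,4])
    pts=np.argwhere(l==k)[:,::-1]+[u-r,v-r]
    W=world(c,cv2.convexHull(pts.astype(np.float32))[:,0],ztop)[:,:2]
    if kind=="green":
        rc=cv2.minAreaRect((W*1000).astype(np.float32)); return np.array(rc[0])/1e3,rc[1:],s[k,4]
    q=cv2.minEnclosingCircle((W*1000).astype(np.float32)); return np.array(q[0])/1e3,q[1],s[k,4]
E
cat > m.py <<'E'
from h import *
T=dict(np.load("top0.npz")); S=dict(np.load("scene0.npz"))
for n,a,b,k,z in [("bA",(182,235),(343,322),"w",.011),("bB",(278,218),(290,216),"w",.011),("cp",(294,251),(322,188),"w",.03),
  ("t1",(193,208),(305,320),"green",.012),("t2",(264,255),(337,222),"green",.012),("jar",(158,203),(312,365),"red",.035)]:
    print(n,blob(T,a,12,k,z),blob(S,b,16,k,z))
C=cloud(T)
for n,uv in [("motor",(125,290)),("pcb",(222,238)),("cable",(330,232)),("cable",(255,190)),("tool",(349,235)),("toolred",(357,255)),("ped",(170,125))]:
    w=C[uv[1]-8:uv[1]+9,uv[0]-8:uv[0]+9].reshape(-1,3); print(n,np.round(np.median(w,0),3),"zmax",w[:,2].max().round(3))
# tray corners: front outer corners in top image approx
for n,b in [("term",(222,128,274,187)),("bear",(286,128,337,190)),("coup",(341,142,395,203))]:
    f=T["frame"][b[1]:b[3],b[0]:b[2]]; h=cv2.cvtColor(f,cv2.COLOR_BGR2HSV); m=((h[...,1]<60)&(h[...,2]>80)).astype(np.uint8)
    nn,l,s,_=cv2.connectedComponentsWithStats(m); k=1+np.argmax(s[1:,4]); p=np.argwhere(l==k)[:,::-1]+b[:2]
    W=world(T,cv2.convexHull(p.astype(np.float32))[:,0],.016)[:,:2]; r=cv2.minAreaRect((W*1000).astype(np.float32)); print(n,r)
    print(np.round(cv2.boxPoints(r)))
t=T["frame"][110:285,140:400]; cv2.imwrite("pics/crop.png",cv2.resize(t,None,fx=3,fy=3,interpolation=cv2.INTER_CUBIC))
E
python3 m.py
```

```text
bA (array([0.47664523, 0.18025586]), 42.27314376831055, np.int32(603)) (array([0.47823358, 0.17750378]), 19.72125244140625, np.int32(251))
bB (array([ 0.51941821, -0.06774625]), 38.166473388671875, np.int32(376)) (array([ 0.52037878, -0.05795543]), 20.857349395751953, np.int32(202))
cp (array([ 0.43411566, -0.09900484]), 41.70236587524414, np.int32(539)) (array([ 0.4401911 , -0.09174695]), 22.01958656311035, np.int32(205))
t1 (array([0.54450793, 0.14420242]), ((0.0, 0.0), 0.0), np.int32(1)) (array([0.54804205, 0.15723381]), ((27.64339256286621, 14.727901458740234), 74.63827514648438), np.int32(127))
t2 (array([ 0.42085745, -0.02260928]), ((0.0, 0.0), 0.0), np.int32(1)) (array([ 0.43017661, -0.02239969]), ((17.415925979614258, 24.00752830505371), 25.91645050048828), np.int32(88))
jar (array([0.55405298, 0.23813724]), 22.996883392333984, np.int32(167)) (array([0.5568045 , 0.23708519]), 22.37654685974121, np.int32(354))
motor [0.342 0.228 0.255] zmax 1.059
pcb [0.466 0.078 0.022] zmax 1.059
cable [ 0.482 -0.192  0.006] zmax 0.066
cable [ 0.591 -0.001  0.003] zmax 0.031
tool [ 0.473 -0.233  0.029] zmax 1.059
toolred [ 0.423 -0.249  0.016] zmax 1.059
ped [0.725 0.194 0.11 ] zmax 1.059
term ((678.6257934570312, 18.761608123779297), (156.1325225830078, 132.908203125), 0.4006533622741699)
[[600.  85.]
 [601. -48.]
 [757. -47.]
 [756.  86.]]
bear ((675.7734375, -146.57989501953125), (131.56932067871094, 165.71737670898438), 89.72289276123047)
[[ 593. -212.]
 [ 758. -213.]
 [ 759.  -81.]
 [ 593.  -80.]]
coup ((640.0680541992188, -292.46612548828125), (139.70608520507812, 165.09494018554688), 88.35740661621094)
[[ 556. -360.]
 [ 721. -365.]
 [ 725. -225.]
 [ 560. -220.]]
```

View pics/crop.png

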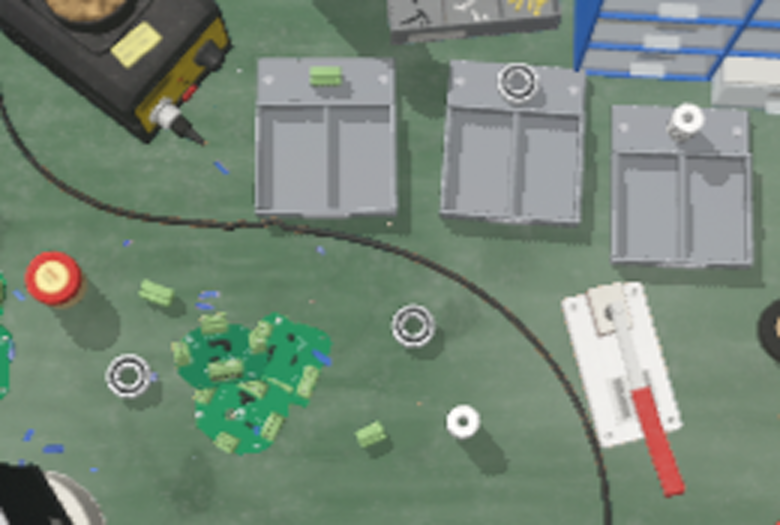

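The crop confirms the layout. The terminals are at crop (156,293) and (371,434), with the trays clear and the cable running between them and the parts. The top-camera masks were too loose, so I'll tighten them.

```bash
cat > m2.py <<'E'
from h import *
T=dict(np.load("top0.npz")); S=dict(np.load("scene0.npz"))
def seg(c,uv,r,kind):
    u,v=uv; f=c["frame"][v-r:v+r+1,u-r:u+r+1]; 
    g=cv2.cvtColor(f,cv2.COLOR_BGR2LAB).astype(float)
    bg=np.median(np.r_[g[0],g[-1],g[:,0],g[:,-1]],0)
    d=g-bg
    m=(d[...,0]>35)&((d[...,2]>8) if kind=="g" else (d[...,0]>45))
    n,l,s,_=cv2.connectedComponentsWithStats(cv2.morphologyEx(m.astype(np.uint8),cv2.MORPH_CLOSE,np.ones((3,3)))); k=1+np.argmax(s[1:,4])
    return np.argwhere(l==k)[:,::-1]+[u-r,v-r]
for n,a,b,k,z in [("bA",(182,235),(343,322),"w",.011),("bB",(278,218),(290,216),"w",.011),("cp",(294,250),(322,188),"w",.03),
  ("t1",(192,208),(305,320),"g",.012),("t2",(264,255),(337,222),"g",.012)]:
    for c,uv,r in((T,a,9),(S,b,14)):
        p=seg(c,uv,r,k); W=world(c,cv2.convexHull(p.astype(np.float32))[:,0],z)[:,:2]*1000
        q=cv2.minEnclosingCircle(W.astype(np.float32)) if k=="w" else cv2.minAreaRect(W.astype(np.float32))
        x=p-p.mean(0); ax=np.linalg.svd(x,full_matrices=0)[2][0]; e=world(c,[p.mean(0),p.mean(0)+ax*5],z)[:,:2]; a=np.degrees(np.arctan2(*(e[1]-e[0])[::-1]))
        print(n,len(p),np.round(q[0],1),q[1:],"cent",np.round(e[0]*1000,1),"ang",round(a%180,1))
for n,fr,re in [("term",[(256,212),(396,213)],[(257,58),(394,57)]),("bear",[(442,218),(580,221)],[(451,60),(585,70)]),("coup",[(612,261),(751,263)],[(611,106),(747,108)])]:
    A=world(T,np.array(fr)/3+[140,110],.016)[:,:2]; B=world(T,np.array(re)/3+[140,110],.010)[:,:2]
    x=B.mean(0)-A.mean(0); L=np.linalg.norm(x); x/=L; o=A.mean(0)+50*x/1000
    print(n,"origin",np.round(o*1000),"yaw",np.degrees(np.arctan2(x[1],x[0])).round(1),"len",round(L*1000),"width",np.round(np.linalg.norm(A[0]-A[1])*1000))
Cs=cloud(S); Ct=cloud(T)
# cable & obstacles heights
for x0,x1,y0,y1 in [(.5,.62,-.12,.3),(.3,.62,-.3,-.12),(.2,.55,-.1,.2)]:
    for nm,C in(("top",Ct),("sc",Cs)):
        m=(C[...,0]>x0)&(C[...,0]<x1)&(C[...,1]>y0)&(C[...,1]<y1)&(C[...,2]<.9); z=C[m]; i=np.argsort(z[:,2])[-1]; print(nm,z[i].round(3),np.percentile(z[:,2],[5,50,95,99]).round(3))
m=(Ct[...,2]>.1)&(Ct[...,2]<.9)&(Ct[...,0]>0.05)&(Ct[...,0]<.6)&(np.abs(Ct[...,1])<.5); z=Ct[m]
print("tall",np.round([z.min(0),z.max(0)],3))
E
python3 m2.py
```

```text
bA 108 [477.2 179.3] (17.47879409790039,) cent [476.6 180.1] ang 170.7
bA 267 [478.4 177.2] (18.812089920043945,) cent [478.3 177.3] ang 91.5
bB 114 [518.9 -58. ] (17.64664649963379,) cent [518.7 -57.6] ang 43.8
bB 210 [520.7 -58. ] (20.222152709960938,) cent [520.6 -58.1] ang 43.5
cp 85 [436.4 -98.9] (13.234179496765137,) cent [436.7 -98.7] ang 111.7
cp 183 [440.9 -93.1] (21.256916046142578,) cent [441.  -93.7] ang 63.9
t1 53 [547.3 159.1] ((25.069448471069336, 13.032758712768555), 69.2514419555664) cent [547.4 158.9] ang 70.0
t1 117 [548.5 157.1] ((27.74127197265625, 14.258423805236816), 68.92937469482422) cent [548.7 157.4] ang 73.3
t2 40 [427.8 -22.8] ((12.239851951599121, 19.903465270996094), 26.451866149902344) cent [428.2 -22.8] ang 112.1
t2 76 [429.7 -23.2] ((15.934906959533691, 22.942527770996094), 25.91641616821289) cent [430.3 -22.6] ang 122.3
term origin [664.  16.] yaw 1.0 len 141 width 119.0
bear origin [ 659. -146.] yaw -3.6 len 142 width 118.0
coup origin [ 622. -290.] yaw -1.9 len 140 width 119.0
top [ 0.534 -0.118  0.055] [-0.001  0.002  0.029  0.04 ]
sc [ 0.54  -0.116  0.055] [-0.001  0.001  0.032  0.037]
top [ 0.378 -0.258  0.083] [-0.001  0.003  0.057  0.071]
sc [ 0.381 -0.262  0.079] [-0.001  0.002  0.057  0.071]
top [0.325 0.194 0.232] [-0.001  0.002  0.028  0.163]
sc [0.328 0.189 0.23 ] [-0.001  0.001  0.026  0.112]
tall [[ 0.072 -0.033  0.1  ]
 [ 0.6    0.5    0.334]]
```

Parts are located: bearing A (477,178), bearing B (520,−58), coupling (437,−98), long terminal (548,158) at yaw ≈ −20°, short terminal (429,−23) at yaw ≈ +26°. First move: rise clear of the motor and start turning, so that tool y lies along world x.

>>> {"name": "jog_arm", "arguments": {
  "series": [
    [[0,0,-40,0,0,0,85],[0,0,-40,0,0,0,85],[0,0,-40,0,0,0,85],[0,0,-40,0,0,0,85],[0,0,0,0,0,0.14,85],[0,0,0,0,0,0.14,85],[0,0,0,0,0,0.14,85],[0,0,0,0,0,0.14,85],[0,0,0,0,0,0.14,85],[0,0,0,0,0,0.14,85]]
  ]
}}

```text
time_s: 1.1
eef_pos: [0.173, 0.5482, 0.3907]
eef_rot: [0.0, 0.544, 0.839, -0.001]
wrist_force: [-0.5, 0.1, -0.0]
opening: 0.994
grasp_force: 0.0
```

```bash
cat > st.py <<'E'
# state, and the shift in tool axes to the world points given as "x,y,z[,psi_deg]" (mm)
import sys
from h import *
from bench import ctrl
o=ctrl.get_obs(); r=rot(o["eef_rot"]); M=r.as_matrix(); p=np.array(o["eef_pos"])*1000
psi=np.degrees(np.arctan2(M[1,1],M[0,1]))
print("t",round(float(o["time_s"]),2),"tcp",p.round(1),"psi",psi.round(1),"down",M[:,2].round(3),"open",round(float(o["opening"])*85.4,1),"grip",round(float(o["grasp_force"]),1),"F",np.round(o["wrist_force"],1),"q",np.round(o["q"],2))
for a in sys.argv[1:]:
    g=np.array([float(v) for v in a.split(",")])
    print(a,"shift",r.inv().apply(g[:3]-p).round(1),"rz",np.radians(psi-g[3]).round(3) if len(g)>3 else "")
E
python3 st.py 428.7,-23,200,26
python3 - <<'E'
from h import *
T=dict(np.load("top0.npz")); C=cloud(T).reshape(-1,3); C=C[C[:,2]<.9]
def near(n,x,y,zmin):
    d=np.hypot(C[:,0]-x,C[:,1]-y); m=C[:,2]>zmin; i=np.argmin(np.where(m,d,9)); print(n,C[i].round(3),d[i].round(3))
for n,x,y in [("bA",.4775,.178),("t1",.548,.158),("t2",.429,-.023),("cp",.437,-.098),("bB",.52,-.058)]:
    near(n,x,y,.06); near(n,x,y,.2); 
m=C[:,2]>.27; m&=(C[:,0]>.05)&(C[:,0]<.6)&(abs(C[:,1])<.5); print(C[m].min(0),C[m].max(0))
E
```

```text
t 1.1 tcp [173.  548.2 390.7] psi 24.0 down [-0.001 -0.001 -1.   ] open 84.9 grip 0.0 F [-0.5  0.1 -0. ] q [ 1.06  0.1   1.38 -0.    1.66  0.64]
428.7,-23,200,26 shift [-625.7    1.2  191.1] rz -0.035
bA [0.437 0.231 0.304] 0.066
bA [0.437 0.231 0.304] 0.066
t1 [0.676 0.169 0.095] 0.129
t1 [0.437 0.231 0.304] 0.133
t2 [ 0.516 -0.134  0.06 ] 0.141
t2 [0.325 0.184 0.228] 0.232
cp [ 0.484 -0.163  0.061] 0.08
cp [0.325 0.184 0.228] 0.304
bB [ 0.516 -0.134  0.06 ] 0.076
bB [0.405 0.211 0.299] 0.292
[0.31202569 0.21084786 0.27000666] [0.58182712 0.43194531 0.33412129]
```

Run:
```python
from h import *
for n in("top","scene"):
    c=dict(np.load(n+"0.npz")); C=cloud(c); m=(C[...,2]>.26)&(C[...,2]<.5)&(C[...,0]>.05)&(C[...,0]<.65)&(abs(C[...,1])<.5)
    k,l,s,ce=cv2.connectedComponentsWithStats(m.astype(np.uint8))
    for i in range(1,k):
        w=C[l==i]; print(n,s[i],w.min(0).round(2),w.max(0).round(2))
```

```text
top [  0 158  34  42 340] [0.5  0.42 0.26] [0.6  0.43 0.33]
top [117 236   1   2   2] [0.44 0.23 0.3 ] [0.44 0.23 0.3 ]
top [116 240   1   3   3] [0.43 0.23 0.3 ] [0.43 0.23 0.3 ]
top [118 241   2   2   2] [0.43 0.22 0.31] [0.43 0.23 0.31]
top [112 244   6  16  25] [0.39 0.23 0.29] [0.42 0.24 0.33]
top [120 245   1   1   1] [0.42 0.23 0.29] [0.42 0.23 0.29]
top [117 247   3   7   8] [0.41 0.22 0.29] [0.42 0.23 0.33]
top [107 254  17  23  97] [0.37 0.22 0.26] [0.4  0.26 0.32]
top [125 254   4   3   4] [0.4  0.21 0.3 ] [0.41 0.21 0.31]
top [ 90 279  35  30 733] [0.31 0.23 0.26] [0.36 0.29 0.28]
top [125 295   4   3   8] [0.33 0.22 0.26] [0.33 0.22 0.27]
top [104 310   3   3   5] [0.3  0.26 0.26] [0.31 0.26 0.27]
scene [544  53  16  60 659] [ 0.06 -0.1   0.26] [ 0.12 -0.    0.31]
scene [432 276  39  44 328] [0.37 0.21 0.26] [0.42 0.26 0.33]
scene [482 281   6   5  13] [0.33 0.22 0.26] [0.34 0.22 0.27]
scene [ 471  286   50   44 1519] [0.3  0.23 0.26] [0.37 0.28 0.28]
scene [428 290   3   1   3] [0.43 0.22 0.31] [0.43 0.22 0.31]
scene [429 295   8   3   9] [0.42 0.23 0.29] [0.42 0.23 0.3 ]
scene [438 294   2   1   2] [0.41 0.23 0.3 ] [0.41 0.23 0.3 ]
scene [423 299   2   1   2] [0.43 0.23 0.3 ] [0.44 0.23 0.3 ]
scene [430 300   4   1   4] [0.42 0.23 0.3 ] [0.43 0.23 0.3 ]
scene [435 301  11   4  11] [0.41 0.23 0.29] [0.42 0.24 0.3 ]
scene [499 333   5   3  10] [0.34 0.28 0.26] [0.35 0.28 0.27]
```

>>> {"name": "jog_arm", "arguments": {
  "series": [
    [[-48,0,0,0,0,-0.03,60],[-48,0,0,0,0,0,60],[-48,0,0,0,0,0,60],[-48,0,0,0,0,0,60],[-48,0,0,0,0,0,60],[-48,0,0,0,0,0,60],[-48,0,0,0,0,0,60],[-48,0,20,0,0,0,60],[-48,0,20,0,0,0,60],[-48,0,20,0,0,0,60]]
  ]
}}

```text
time_s: 2.1
eef_pos: [0.3806, 0.1197, 0.3329]
eef_rot: [0.0, 0.529, 0.848, 0.0]
wrist_force: [0.9, 0.0, -0.9]
opening: 0.704
grasp_force: 0.0
```

```bash
python3 st.py 428.7,-23,100,26 428.7,-23,3,26
```

```text
t 2.1 tcp [380.6 119.7 332.9] psi 26.1 down [ 0.001  0.    -1.   ] open 60.1 grip 0.0 F [ 0.9  0.  -0.9] q [ 0.   -0.31  1.87  0.    1.58 -0.45]
428.7,-23,100,26 shift [-149.3  -19.7  233. ] rz 0.001
428.7,-23,3,26 shift [-149.3  -19.7  330. ] rz 0.001
```

>>> {"name": "jog_arm", "arguments": {
  "series": [
    [[-30,-4,40,0,0,0,50],[-30,-4,45,0,0,0,50],[-30,-4,45,0,0,0,50],[-30,-4,45,0,0,0,50],[-30,-4,45,0,0,0,50],[0,0,30,0,0,0,50],[0,0,25,0,0,0,50],[0,0,15,0,0,0,50],[0,0,0,0,0,0,50],[0,0,0,0,0,0,50]]
  ]
}}

```text
time_s: 3.1
eef_pos: [0.4251, -0.0129, 0.0579]
eef_rot: [-0.0, 0.529, 0.848, -0.0]
wrist_force: [0.9, 0.2, 0.5]
opening: 0.586
grasp_force: 0.0
```

```bash
python3 st.py 428.7,-23,3,26
python3 - <<'E'
from h import *
from bench import ctrl
c=ctrl.camera("scene"); f=c["frame"][140:280,240:430]; cv2.imwrite("pics/s1.png",cv2.resize(f,None,fx=4,fy=4,interpolation=cv2.INTER_CUBIC))
print(proj(c,ctrl.get_obs()["eef_pos"]))
E
```

```text
t 3.1 tcp [425.1 -12.9  57.9] psi 26.1 down [-0.001  0.    -1.   ] open 50.0 grip 0.0 F [0.9 0.2 0.5] q [-0.31  0.1   2.1  -0.    0.94 -0.77]
428.7,-23,3,26 shift [-10.7  -1.2  54.9] rz 0.001
[[342.63082205 215.03298559]]
```

View pics/s1.png

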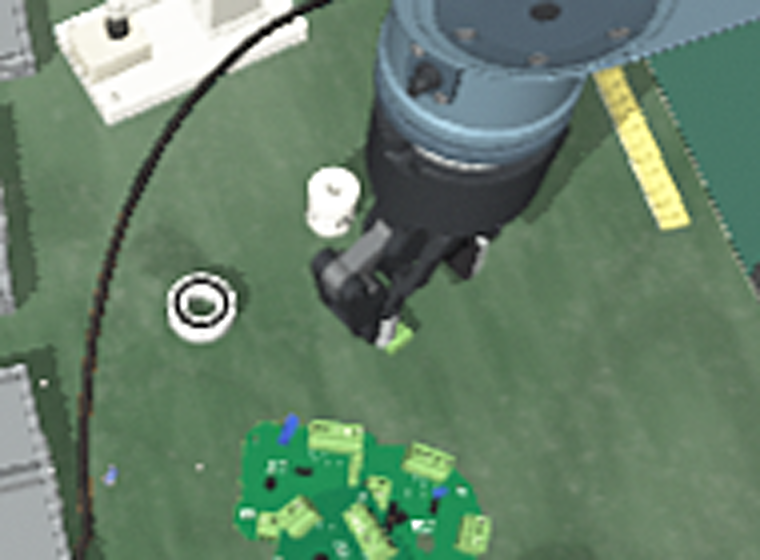

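The scene view shows the gripper above the short terminal (crop 400,335), with the fingers either side and everything else undisturbed. Now descending and gripping.

>>> {"name": "jog_arm", "arguments": {
  "series": [
    [[-11,-1,15,0,0,0,40],[0,0,15,0,0,0,40],[0,0,15,0,0,0,40],[0,0,10,0,0,0,40],[0,0,0,0,0,0,40],[0,0,0,0,0,0,8],[0,0,0,0,0,0,8],[0,0,0,0,0,0,8],[0,0,0,0,0,0,8],[0,0,0,0,0,0,8]]
  ]
}}

```text
time_s: 4.15
eef_pos: [0.4301, -0.0235, 0.0039]
eef_rot: [0.001, 0.529, 0.848, 0.0]
wrist_force: [-2.1, -0.3, 5.6]
opening: 0.133
grasp_force: 59.6
```

```bash
python3 st.py 664,-13,100,0 664,45,100,0
```

```text
t 4.15 tcp [430.1 -23.5   3.9] psi 26.1 down [ 0.002 -0.001 -1.   ] open 11.4 grip 59.6 F [-2.1 -0.3  5.6] q [-0.33  0.23  2.1   0.    0.81 -0.79]
664,-13,100,0 shift [-93.6 214.8 -95.7] rz 0.455
664,45,100,0 shift [-41.5 240.3 -95.8] rz 0.455
```

>>> {"name": "jog_arm", "arguments": {
  "series": [
    [[0,0,-20,0,0,0,8],[0,0,-20,0,0,0.114,8],[0,0,-20,0,0,0.114,8],[0,0,-20,0,0,0.114,8],[0,0,-20,0,0,0.114,8],[2,40,0,0,0,0,8],[2,45,0,0,0,0,8],[2,45,0,0,0,0,8],[2,45,0,0,0,0,8],[2,45,0,0,0,0,8]]
  ]
}}

```text
time_s: 5.15
eef_pos: [0.651, -0.0132, 0.1032]
eef_rot: [0.0, 0.707, 0.707, 0.0]
wrist_force: [-0.1, -0.4, 1.0]
opening: 0.135
grasp_force: 58.9
```

```bash
python3 st.py 659,-13,9,0
```

```text
t 5.15 tcp [651.  -13.2 103.2] psi -0.0 down [ 0.001 -0.    -1.   ] open 11.5 grip 58.9 F [-0.1 -0.4  1. ] q [-0.2   0.48  1.5  -0.    1.17 -0.2 ]
659,-13,9,0 shift [ 0.3  7.9 94.2] rz -0.001
```

>>> {"name": "jog_arm", "arguments": {
  "series": [
    [[0,4,25,0,0,0,8],[0,4,25,0,0,0,8],[0,0,25,0,0,0,8],[0,0,12,0,0,0,8],[0,0,7,0,0,0,8],[0,0,0,0,0,0,8],[0,0,0,0,0,0,30],[0,0,0,0,0,0,30],[0,0,0,0,0,0,30],[0,0,-15,0,0,0,30]]
  ]
}}

```text
time_s: 6.15
eef_pos: [0.6554, -0.0132, 0.0224]
eef_rot: [-0.002, 0.707, 0.707, -0.001]
wrist_force: [0.2, 0.8, 0.2]
opening: 0.351
grasp_force: 0.0
```

```bash
python3 st.py 548,158,100,-20 548,158,3,-20
```

```text
t 6.15 tcp [655.4 -13.2  22.4] psi -0.1 down [-0.004  0.001 -1.   ] open 30.0 grip 0.0 F [0.2 0.8 0.2] q [-0.2   0.6   1.51 -0.    1.04 -0.2 ]
548,158,100,-20 shift [ 171.1 -107.9  -77.1] rz 0.348
548,158,3,-20 shift [ 171.1 -107.5   19.9] rz 0.348
```

>>> {"name": "jog_arm", "arguments": {
  "series": [
    [[0,0,-30,0,0,0,30],[0,0,-30,0,0,0,30],[0,0,-30,0,0,0,30],[43,-27,0,0,0,0,40],[43,-27,0,0,0,0,40],[43,-27,0,0,0,0,40],[42,-27,0,0,0,0,40],[0,0,20,0,0,0.116,40],[0,0,20,0,0,0.116,40],[0,0,20,0,0,0.116,40]]
  ]
}}

```text
time_s: 7.15
eef_pos: [0.5511, 0.1565, 0.055]
eef_rot: [0.001, 0.82, 0.572, 0.001]
wrist_force: [0.6, -0.5, 0.1]
opening: 0.465
grasp_force: 0.0
```

```bash
python3 st.py 548,158,3,-20;  python3 - <<'E'
from h import *
from bench import ctrl
c=ctrl.camera("scene"); f=c["frame"][180:380,170:400]; cv2.imwrite("pics/s2.png",cv2.resize(f,None,fx=3,fy=3,interpolation=cv2.INTER_CUBIC))
E
```

```text
t 7.15 tcp [551.1 156.5  55. ] psi -20.2 down [ 0.003  0.    -1.   ] open 39.7 grip 0.0 F [ 0.6 -0.5  0.1] q [ 0.07  0.39  1.73 -0.    1.01  0.42]
548,158,3,-20 shift [ 0.3 -3.6 52. ] rz -0.003
```

View pics/s2.png

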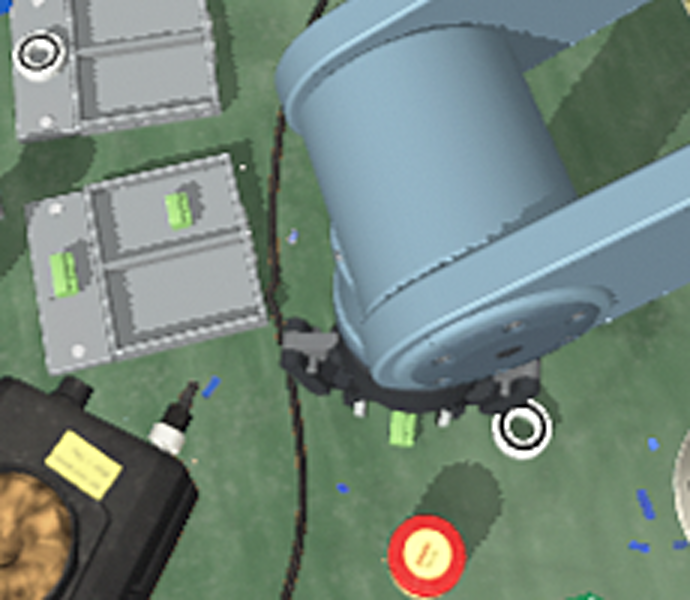

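The short terminal lies flat in the right bay of the terminal tray (crop 180,210). The gripper is over the long one (crop 402,427), the jar is clear and bearing A is untouched. Descending to grip.

>>> {"name": "jog_arm", "arguments": {
  "series": [
    [[0,-3,15,0,0,0,34],[0,0,15,0,0,0,34],[0,0,12,0,0,0,34],[0,0,9,0,0,0,34],[0,0,0,0,0,0,34],[0,0,0,0,0,0,8],[0,0,0,0,0,0,8],[0,0,0,0,0,0,8],[0,0,0,0,0,0,8],[0,0,0,0,0,0,8]]
  ]
}}

```text
time_s: 8.2
eef_pos: [0.5483, 0.1567, 0.0034]
eef_rot: [0.0, 0.819, 0.574, 0.001]
wrist_force: [-0.9, -0.4, 2.0]
opening: 0.136
grasp_force: 60.1
```

```bash
cat > clr.py <<'E'
from h import *
from bench import ctrl
from scipy.spatial import cKDTree
c=ctrl.camera("scene"); o=ctrl.get_obs(); p=np.array(o["eef_pos"]); C=cloud(c).reshape(-1,3)
S0=cloud(dict(np.load("scene0.npz"))).reshape(-1,3)
m=(np.linalg.norm(C-S0,axis=1)>.05)&(C[:,2]>.1)&(C[:,2]<.75)
A=C[m]-p
O=[]
for n in("top0.npz","scene0.npz"):
    w=cloud(dict(np.load(n))).reshape(-1,3); O.append(w[(w[:,2]>.1)&(w[:,2]<.4)&(w[:,0]>.15)&(w[:,0]<.5)&(w[:,1]>.1)&(w[:,1]<.45)])
O=np.vstack(O); t=cKDTree(O)
print(len(A),len(O),O.min(0).round(3),O.max(0).round(3))
tgt=np.array([.4775,.178,.004]); d1=np.arctan2(tgt[1],tgt[0])-np.arctan2(p[1],p[0])
for tilt in(0,10,20):
    B=R.from_euler("z",d1).apply(A); B=R.from_euler("x",tilt,degrees=True).apply(B)+tgt
    d,i=t.query(B); k=np.argsort(d)[:1]; print(tilt,d[k].round(3),B[k].round(3),O[i[k]].round(3))
E
python3 clr.py; python3 st.py 664,45,100,0
```

```text
38573 11880 [0.268 0.183 0.1  ] [0.5   0.424 0.334]
0 [0.001] [[0.415 0.229 0.32 ]] [[0.416 0.228 0.32 ]]
10 [0.001] [[0.328 0.21  0.235]] [[0.327 0.21  0.236]]
20 [0.001] [[0.3   0.226 0.172]] [[0.3   0.225 0.171]]
t 8.25 tcp [548.3 156.7   3.3] psi -20.0 down [ 0.001  0.    -1.   ] open 11.5 grip 60.2 F [-0.4  0.4  2.9] q [0.07 0.48 1.75 0.   0.92 0.42]
664,45,100,0 shift [-65.4 147.  -96.5] rz -0.349
```

Run:
```python
from h import *
from bench import ctrl
c=ctrl.camera("scene"); o=ctrl.get_obs(); p=np.array(o["eef_pos"]); C=cloud(c).reshape(-1,3)
S0=cloud(dict(np.load("scene0.npz"))).reshape(-1,3)
m=(np.linalg.norm(C-S0,axis=1)>.05)&(C[:,2]>.06)&(C[:,2]<.8)
A=R.from_euler("z",-o["q"][0]).apply(C[m]-p)
for z0 in np.arange(.06,.6,.04):
    a=A[(A[:,2]>z0)&(A[:,2]<=z0+.04)]
    if len(a)<50: continue
    print(z0.round(2),[(x0.round(2),len(b),np.percentile(b[:,1],[2,98]).round(3)) for x0 in np.arange(-.4,.16,.08) for b in [a[(a[:,0]>x0)&(a[:,0]<=x0+.08)]] if len(b)>30])
q=.124
O=[]
for n in("top0.npz","scene0.npz"):
    w=cloud(dict(np.load(n))).reshape(-1,3); O.append(w[(w[:,2]>.1)&(w[:,2]<.4)&(w[:,0]>.15)&(w[:,0]<.5)&(w[:,1]>.1)&(w[:,1]<.45)])
B=R.from_euler("z",-q).apply(np.vstack(O)-[.4775,.178,.004])
print("obst")
for z0 in np.arange(.1,.34,.04):
    a=B[(B[:,2]>z0)&(B[:,2]<=z0+.04)]
    print(z0.round(2),[(x0.round(2),len(b),b[:,1].min().round(3)) for x0 in np.arange(-.4,.16,.04) for b in [a[(a[:,0]>x0)&(a[:,0]<=x0+.04)]] if len(b)>3])
```

```text
0.06 [(np.float64(-0.08), 133, array([0.021, 0.035])), (np.float64(0.0), 218, array([-0.034, -0.004]))]
0.1 [(np.float64(0.0), 111, array([-0.024,  0.037]))]
0.14 [(np.float64(0.0), 134, array([-0.005,  0.037]))]
0.18 [(np.float64(0.0), 86, array([-0.015,  0.019]))]
0.22 [(np.float64(0.0), 52, array([-0.006,  0.015]))]
0.26 [(np.float64(0.0), 78, array([-0.012,  0.064]))]
0.3 [(np.float64(-0.16), 52, array([-0.044,  0.059])), (np.float64(-0.08), 734, array([-0.044,  0.065])), (np.float64(0.0), 1010, array([-0.054,  0.065]))]
0.34 [(np.float64(-0.16), 773, array([-0.044,  0.059])), (np.float64(-0.08), 3536, array([-0.044,  0.063])), (np.float64(0.0), 4117, array([-0.056,  0.063]))]
0.38 [(np.float64(-0.16), 1202, array([-0.044,  0.06 ])), (np.float64(-0.08), 3092, array([-0.058,  0.059]))]
0.42 [(np.float64(-0.24), 86, array([0.05 , 0.054])), (np.float64(-0.16), 5898, array([-0.057,  0.059])), (np.float64(-0.08), 890, array([-0.058,  0.059]))]
0.46 [(np.float64(-0.24), 647, array([0.048, 0.056])), (np.float64(-0.16), 6047, array([-0.042,  0.051]))]
0.5 [(np.float64(-0.24), 3366, array
[... 449 characters left out ...]
.047)), (np.float64(-0.08), 259, np.float64(0.063))]
0.18 [(np.float64(-0.2), 92, np.float64(0.038)), (np.float64(-0.16), 126, np.float64(0.023)), (np.float64(-0.12), 586, np.float64(0.038)), (np.float64(-0.08), 300, np.float64(0.057))]
0.22 [(np.float64(-0.2), 886, np.float64(0.039)), (np.float64(-0.16), 1902, np.float64(0.025)), (np.float64(-0.12), 2965, np.float64(0.041)), (np.float64(-0.08), 316, np.float64(0.06))]
0.26 [(np.float64(-0.16), 1512, np.float64(0.058)), (np.float64(-0.12), 857, np.float64(0.052)), (np.float64(-0.08), 114, np.float64(0.038)), (np.float64(-0.04), 5, np.float64(0.056))]
0.3 [(np.float64(-0.12), 25, np.float64(0.05)), (np.float64(-0.08), 118, np.float64(0.041))]
```

Clearance check: at bearing A the upright wrist would brush the motor's wires, so I'll tilt the tool about 0.2 rad there. First, the long terminal goes into the left bay.

>>> {"name": "jog_arm", "arguments": {
  "series": [
    [[0,0,-20,0,0,0,8],[0,0,-25,0,0,-0.116,8],[0,0,-25,0,0,-0.116,8],[0,0,-25,0,0,-0.116,8],[-28,28,-5,0,0,0,8],[-28,28,0,0,0,0,8],[-28,28,0,0,0,0,8],[-28,27,0,0,0,0,8],[0,0,0,0,0,0,8],[0,0,0,0,0,0,8]]
  ]
}}

```text
time_s: 9.3
eef_pos: [0.6584, 0.0439, 0.102]
eef_rot: [-0.001, 0.708, 0.706, -0.0]
wrist_force: [-0.6, 0.1, -0.4]
opening: 0.134
grasp_force: 59.8
```

```bash
python3 st.py 659,45,9,0
```

```text
t 9.3 tcp [658.4  43.9 102. ] psi -0.2 down [-0.001  0.    -1.   ] open 11.4 grip 59.8 F [-0.6  0.1 -0.4] q [-0.11  0.5   1.47  0.    1.17 -0.11]
659,45,9,0 shift [ 1.1  0.7 93. ] rz -0.003
```

>>> {"name": "jog_arm", "arguments": {
  "series": [
    [[0,0,25,0,0,0,8],[0,0,25,0,0,0,8],[0,0,25,0,0,0,8],[0,0,12,0,0,0,8],[0,0,6,0,0,0,8],[0,0,0,0,0,0,8],[0,0,0,0,0,0,30],[0,0,0,0,0,0,30],[0,0,0,0,0,0,30],[0,0,-15,0,0,0,30]]
  ]
}}

```text
time_s: 10.3
eef_pos: [0.6571, 0.0446, 0.0237]
eef_rot: [-0.001, 0.708, 0.707, -0.001]
wrist_force: [-0.8, 0.3, -0.2]
opening: 0.354
grasp_force: 0.0
```

```bash
python3 st.py 519.8,-58,100,0 519.8,-58,4,0
```

```text
t 10.3 tcp [657.1  44.6  23.7] psi -0.1 down [-0.003  0.    -1.   ] open 30.2 grip 0.0 F [-0.8  0.3 -0.2] q [-0.11  0.6   1.5  -0.    1.05 -0.11]
519.8,-58,100,0 shift [-102.8 -137.5  -75.9] rz -0.001
519.8,-58,4,0 shift [-102.8 -137.1   20.1] rz -0.001
```

>>> {"name": "jog_arm", "arguments": {
  "series": [
    [[0,0,-30,0,0,0,30],[0,0,-30,0,0,0,30],[0,0,-25,0,0,0,30],[-26,-34,0,0,0,0,46],[-26,-34,0,0,0,0,46],[-26,-34,0,0,0,0,46],[-25,-35,0,0,0,0,46],[0,0,20,0,0,0,46],[0,0,20,0,0,0,46],[0,0,10,0,0,0,46]]
  ]
}}

```text
time_s: 11.3
eef_pos: [0.5212, -0.0586, 0.0599]
eef_rot: [0.0, 0.708, 0.706, 0.0]
wrist_force: [-0.7, -0.1, 0.6]
opening: 0.538
grasp_force: 0.0
```

```bash
python3 st.py 519.8,-58,3,0;  python3 - <<'E'
from h import *
from bench import ctrl
c=ctrl.camera("scene"); f=c["frame"][140:340,170:400]; cv2.imwrite("pics/s3.png",cv2.resize(f,None,fx=3,fy=3,interpolation=cv2.INTER_CUBIC))
E
```

```text
t 11.3 tcp [521.2 -58.6  59.9] psi -0.1 down [ 0.  0. -1.] open 46.0 grip 0.0 F [-0.7 -0.1  0.6] q [-0.34  0.3   1.86  0.    0.99 -0.34]
519.8,-58,3,0 shift [ 0.6 -1.4 56.9] rz -0.002
```

View pics/s3.png

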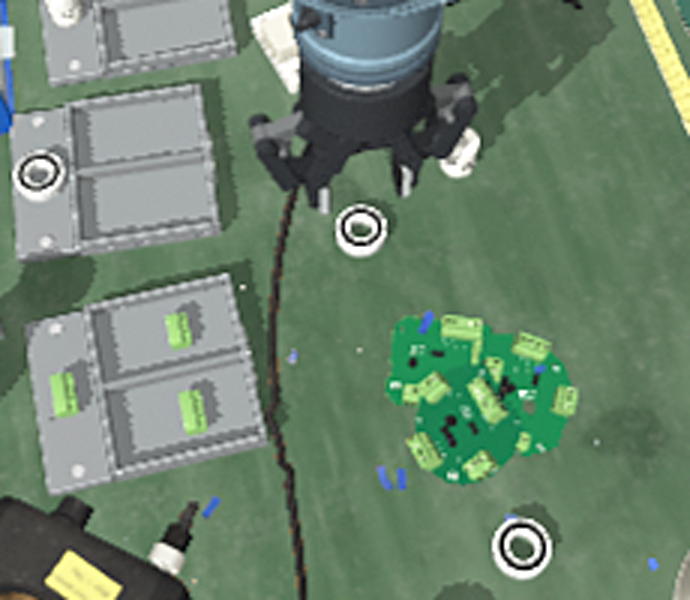

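Both terminals are seated at crop (178,330) and (193,410). Bearing B is centred under the fingers, but the outer knuckle is close to the cable. I'll turn the gripper 50° so the fingers run along the cable, then go down.

>>> {"name": "jog_arm", "arguments": {
  "series": [
    [[0,-1,0,0,0,-0.125,46],[0,0,0,0,0,-0.125,46],[0,0,0,0,0,-0.125,46],[0,0,0,0,0,-0.125,46],[0,0,0,0,0,-0.125,46],[0,0,0,0,0,-0.125,46],[0,0,0,0,0,-0.125,46],[0,0,20,0,0,0,46],[0,0,20,0,0,0,46],[0,0,10,0,0,0,46]]
  ]
}}

```text
time_s: 12.35
eef_pos: [0.5205, -0.058, 0.0094]
eef_rot: [-0.0, 0.341, 0.94, -0.0]
wrist_force: [0.1, -0.6, -0.4]
opening: 0.536
grasp_force: 0.0
```

>>> {"name": "jog_arm", "arguments": {
  "series": [
    [[0,0,7,0,0,0,46],[0,0,0,0,0,0,46],[0,0,0,0,0,0,25],[0,0,0,0,0,0,25],[0,0,0,0,0,0,25],[0,0,0,0,0,0,25],[0,0,0,0,0,0,25],[0,0,-20,0,0,0,25],[0,0,-25,0,0,0,25],[0,0,-25,0,0,0,25]]
  ]
}}

```text
time_s: 13.35
eef_pos: [0.5202, -0.0582, 0.0734]
eef_rot: [-0.0, 0.341, 0.94, -0.0]
wrist_force: [0.2, 0.1, -0.9]
opening: 0.364
grasp_force: 59.7
```

```bash
python3 st.py 652,-175,120,0
```

```text
t 13.35 tcp [520.2 -58.2  73.4] psi 50.1 down [-0.001  0.    -1.   ] open 31.1 grip 59.7 F [ 0.2  0.1 -0.9] q [-0.34  0.27  1.85 -0.    1.02 -1.21]
652,-175,120,0 shift [-176.    -5.   -46.7] rz 0.874
```

>>> {"name": "jog_arm", "arguments": {
  "series": [
    [[0,0,-20,0,0,0.134,25],[0,0,-20,0,0,0.134,25],[0,0,-7,0,0,0.134,25],[0,0,0,0,0,0.134,25],[0,0,0,0,0,0.134,25],[0,0,0,0,0,0.134,25],[0,0,0,0,0,0.134,25],[-27,35,0,0,0,0,25],[-27,35,0,0,0,0,25],[-27,35,0,0,0,0,25]]
  ]
}}

```text
time_s: 14.35
eef_pos: [0.6213, -0.1467, 0.12]
eef_rot: [0.0, 0.729, 0.684, 0.0]
wrist_force: [0.7, 0.5, 0.2]
opening: 0.364
grasp_force: 59.7
```

```bash
python3 st.py 652,-175,8,-3.6
```

```text
t 14.35 tcp [ 621.3 -146.7  120. ] psi -3.6 down [ 0.001 -0.    -1.   ] open 31.1 grip 59.7 F [0.7 0.5 0.2] q [-0.42  0.43  1.53  0.    1.18 -0.35]
652,-175,8,-3.6 shift [-26.3  32.4 112. ] rz -0.001
```

>>> {"name": "jog_arm", "arguments": {
  "series": [
    [[-26,32,0,0,0,0,25],[0,0,30,0,0,0,25],[0,0,30,0,0,0,25],[0,0,30,0,0,0,25],[0,0,14,0,0,0,25],[0,0,8,0,0,0,25],[0,0,0,0,0,0,25],[0,0,0,0,0,0,48],[0,0,0,0,0,0,48],[0,0,0,0,0,0,48]]
  ]
}}

```text
time_s: 15.35
eef_pos: [0.651, -0.174, 0.0086]
eef_rot: [0.001, 0.729, 0.684, 0.0]
wrist_force: [-0.1, 0.7, -0.1]
opening: 0.559
grasp_force: 0.0
```

>>> {"name": "jog_arm", "arguments": {
  "series": [
    [[0,0,-20,0,0,0,48],[0,0,-40,0,0,0,48],[0,0,-40,0,0,0,48],[0,0,0,0,0,-0.06,48],[0,0,0,0,0,0,48],[0,0,0,0,0,0,48],[0,0,0,0,0,0,48],[0,0,0,0,0,0,48],[0,0,0,0,0,0,48],[0,0,0,0,0,0,48]]
  ]
}}

```text
time_s: 16.35
eef_pos: [0.6502, -0.1737, 0.1072]
eef_rot: [-0.0, 0.709, 0.706, -0.0]
wrist_force: [-0.3, -0.1, 0.6]
opening: 0.562
grasp_force: 0.0
```

```bash
python3 st.py 436.8,-98.5,120,0 436.8,-98.5,6,0
```

```text
t 16.35 tcp [ 650.2 -173.7  107.2] psi -0.2 down [-0.001  0.    -1.   ] open 48.0 grip 0.0 F [-0.3 -0.1  0.6] q [-0.44  0.52  1.43 -0.    1.2  -0.43]
436.8,-98.5,120,0 shift [  74.3 -213.7  -12.6] rz -0.004
436.8,-98.5,6,0 shift [  74.3 -213.7  101.4] rz -0.004
```

>>> {"name": "jog_arm", "arguments": {
  "series": [
    [[15,-42,0,0,0,0,48],[15,-43,0,0,0,0,48],[15,-43,0,0,0,0,48],[15,-43,0,0,0,0,48],[15,-43,0,0,0,0,48],[0,0,25,0,0,0,48],[0,0,25,0,0,0,48],[0,0,10,0,0,0,48],[0,0,0,0,0,0,48],[0,0,0,0,0,0,48]]
  ]
}}

```text
time_s: 17.35
eef_pos: [0.4373, -0.0983, 0.0481]
eef_rot: [0.0, 0.709, 0.706, 0.0]
wrist_force: [0.8, -0.6, 0.7]
opening: 0.56
grasp_force: 0.0
```

```bash
python3 st.py 437,-98.5,6,0;  python3 - <<'E'
from h import *
from bench import ctrl
c=ctrl.camera("scene"); f=c["frame"][110:310,170:400]; cv2.imwrite("pics/s4.png",cv2.resize(f,None,fx=3,fy=3,interpolation=cv2.INTER_CUBIC))
E
```

```text
t 17.35 tcp [437.3 -98.3  48.1] psi -0.2 down [ 0. -0. -1.] open 47.8 grip 0.0 F [ 0.8 -0.6  0.7] q [-0.49  0.17  2.05 -0.    0.92 -0.48]
437,-98.5,6,0 shift [-0.2 -0.3 42.1] rz -0.004
```

View pics/s4.png

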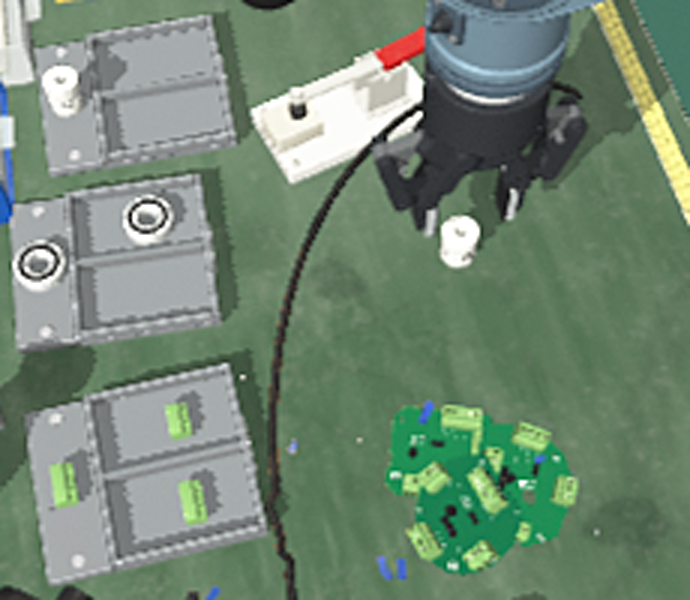

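Bearing B is flat in its bay (crop 148,217), and the gripper straddles the coupling (crop 460,240). Descend, grip, lift.

>>> {"name": "jog_arm", "arguments": {
  "series": [
    [[0,0,20,0,0,0,48],[0,0,16,0,0,0,48],[0,0,6,0,0,0,48],[0,0,0,0,0,0,48],[0,0,0,0,0,0,15],[0,0,0,0,0,0,15],[0,0,0,0,0,0,15],[0,0,0,0,0,0,15],[0,0,0,0,0,0,15],[0,0,0,0,0,0,15]]
  ]
}}

```text
time_s: 18.4
eef_pos: [0.4376, -0.0984, 0.0069]
eef_rot: [0.001, 0.708, 0.706, 0.0]
wrist_force: [-1.2, 1.1, 6.9]
opening: 0.269
grasp_force: 59.1
```

```bash
python3 st.py 616,-261,130,-2
```

```text
t 18.4 tcp [437.6 -98.4   6.9] psi -0.2 down [ 0.002 -0.001 -1.   ] open 23.0 grip 59.1 F [-1.2  1.1  6.9] q [-0.49  0.26  2.06 -0.    0.82 -0.48]
616,-261,130,-2 shift [-162.   179.3 -122.7] rz 0.031
```

>>> {"name": "jog_arm", "arguments": {
  "series": [
    [[0,0,-25,0,0,0,15],[0,0,-35,0,0,0,15],[0,0,-35,0,0,0,15],[0,0,-30,0,0,0.03,15],[-32,35,0,0,0,0,15],[-32,35,0,0,0,0,15],[-32,35,0,0,0,0,15],[-32,35,0,0,0,0,15],[-32,35,0,0,0,0,15],[0,0,0,0,0,0,15]]
  ]
}}

```text
time_s: 19.4
eef_pos: [0.6089, -0.2682, 0.1298]
eef_rot: [0.001, 0.72, 0.694, 0.0]
wrist_force: [-0.9, 0.5, -0.3]
opening: 0.268
grasp_force: 59.3
```

```bash
python3 st.py 616,-261,12,-2
```

```text
t 19.4 tcp [ 608.9 -268.2  129.8] psi -2.1 down [ 0.002 -0.002 -1.   ] open 22.9 grip 59.3 F [-0.9  0.5 -0.3] q [-0.59  0.47  1.45 -0.    1.22 -0.56]
616,-261,12,-2 shift [  7.7   6.6 117.8] rz -0.002
```

>>> {"name": "jog_arm", "arguments": {
  "series": [
    [[7,7,20,0,0,0,15],[0,0,30,0,0,0,15],[0,0,30,0,0,0,15],[0,0,20,0,0,0,15],[0,0,12,0,0,0,15],[0,0,6,0,0,0,15],[0,0,0,0,0,0,15],[0,0,0,0,0,0,45],[0,0,0,0,0,0,45],[0,0,0,0,0,0,45]]
  ]
}}

```text
time_s: 20.4
eef_pos: [0.6142, -0.2576, 0.0142]
eef_rot: [0.001, 0.719, 0.695, 0.0]
wrist_force: [-0.4, 0.3, 0.1]
opening: 0.527
grasp_force: 0.0
```

>>> {"name": "jog_arm", "arguments": {
  "series": [
    [[0,0,-20,0,0,0,45],[0,0,-40,0,0,0,45],[0,0,-40,0,0,-0.04,45],[0,0,-30,0,0,0,45],[48,0,0,0,0,0,45],[48,0,0,0,0,0,45],[48,0,0,0,0,0,45],[0,0,0,0,0,0,45],[0,0,0,0,0,0,45],[0,0,0,0,0,0,45]]
  ]
}}

```text
time_s: 21.4
eef_pos: [0.6129, -0.114, 0.1433]
eef_rot: [0.001, 0.705, 0.709, 0.0]
wrist_force: [-0.8, -0.3, 0.1]
opening: 0.524
grasp_force: 0.0
```

```bash
python3 st.py 477.7,178.5,140,0;  python3 - <<'E'
from h import *
from bench import ctrl
c=ctrl.camera("scene"); f=c["frame"][90:350,150:450]; cv2.imwrite("pics/s5.png",cv2.resize(f,None,fx=2,fy=2,interpolation=cv2.INTER_CUBIC))
E
```

```text
t 21.4 tcp [ 612.9 -114.   143.3] psi 0.3 down [ 0.001 -0.001 -1.   ] open 44.8 grip 0.0 F [-0.8 -0.3  0.1] q [-0.37  0.37  1.55 -0.    1.21 -0.38]
477.7,178.5,140,0 shift [ 293.3 -133.6    2.9] rz 0.006
```

View pics/s5.png

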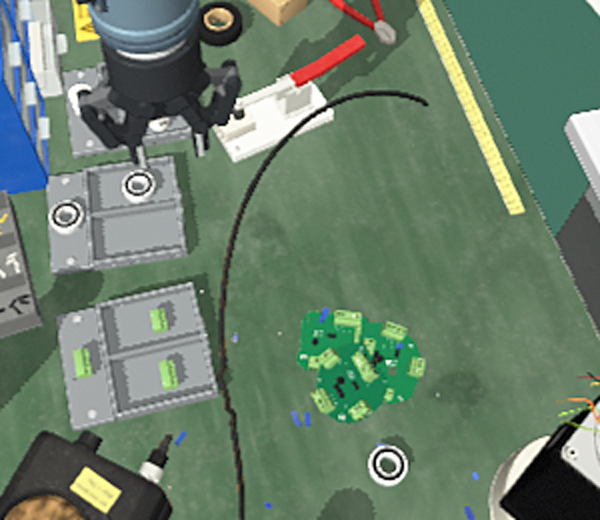

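The coupling stands in its bay, partly hidden behind the fingers at crop (160,125), and bearing A is free at (388,465). Moving towards it and tilting.

>>> {"name": "jog_arm", "arguments": {
  "series": [
    [[40,-22,0,0,0,0,46],[40,-22,0,0,0,0,46],[40,-22,0,0,0,0,46],[40,-22,0,0,0,0,46],[40,-22,0,0,0,0,46],[40,-22,0,0,0,0,46],[0,0,0,0,0.1,0,46],[0,0,0,0,0.1,0,46],[0,0,0,0,0,0,46],[0,0,0,0,0,0,46]]
  ]
}}

```text
time_s: 22.45
eef_pos: [0.4797, 0.1244, 0.1428]
eef_rot: [-0.07, 0.703, 0.704, 0.07]
wrist_force: [-0.1, -0.7, -0.2]
opening: 0.534
grasp_force: 0.0
```

```bash
python3 st.py 477.7,178.5,60,0 477.7,178.5,5,0
python3 - <<'E'
from h import *
from bench import ctrl
c=ctrl.camera("scene")
u,v=387//2+150,465//2+90
m=cv2.cvtColor(c["frame"],cv2.COLOR_BGR2LAB)[v-14:v+15,u-14:u+15,0].astype(int); m=(m>np.median(m)+45).astype(np.uint8)
n,l,s,ce=cv2.connectedComponentsWithStats(m); k=1+np.argmax(s[1:,4]); p=np.argwhere(l==k)[:,::-1]+[u-14,v-14]
print(world(c,cv2.minEnclosingCircle(p.astype(np.float32))[0],.009).round(4))
T=ctrl.camera("top"); cv2.imwrite("pics/t6.png",cv2.resize(T["frame"][120:300,80:400],None,fx=2.4,fy=2.4,interpolation=cv2.INTER_CUBIC))
E
```

```text
t 22.45 tcp [479.7 124.4 142.8] psi 0.1 down [-0.001  0.197 -0.98 ] open 45.6 grip 0.0 F [-0.1 -0.7 -0.2] q [-0.12  0.09  1.92  0.21  1.17 -0.21]
477.7,178.5,60,0 shift [36.8 -1.9 91.8] rz 0.002
477.7,178.5,5,0 shift [ 25.9  -1.9 145.8] rz 0.002
[[0.4789 0.1771 0.009 ]]
```

View pics/t6.png

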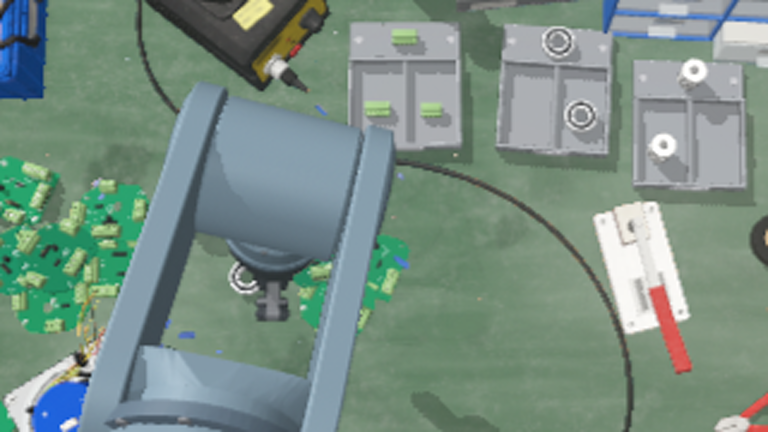

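The top view shows the coupling standing in its bay (crop 662,146), bearing B at (580,116) and the terminals at (376,108) and (430,109). Bearing A is at (243,276), beside the gripper. I'll check the arm's clearance to the motor at the final pose before going down.

```bash
cat > clr2.py <<'E'
from h import *
from bench import ctrl
from scipy.spatial import cKDTree
import sys
o=ctrl.get_obs(); p=np.array(o["eef_pos"]); tgt=np.array([.4785,.178,float(sys.argv[1])]); dq=float(sys.argv[2])
A=[];O=[]
for n in("scene","top"):
    c=ctrl.camera(n); C=cloud(c); c0=dict(np.load(n+"0.npz")); C0=cloud(c0)
    ok=lambda z:cv2.erode((cv2.dilate(z,np.ones((3,3)))-cv2.erode(z,np.ones((3,3)))<.03).astype(np.uint8),np.ones((3,3)))>0   # drop mixed edge pixels
    m=(np.linalg.norm(C-C0,axis=2)>.05)&(C[...,2]>.1)&(C[...,2]<.9)&ok(c["z_map"]); A.append(C[m])
    w=C0[(C0[...,2]>.1)&(C0[...,2]<.36)&(C0[...,0]>.2)&(C0[...,0]<.46)&(C0[...,1]>.15)&(C0[...,1]<.4)]; O.append(w)
A=R.from_euler("z",dq).apply(np.vstack(A)-p)+tgt; O=np.vstack(O)
d,i=cKDTree(A[:,:2]).query(O[:,:2])
for z0 in(.1,.2,.26,.29):
    m=(O[:,2]>z0)&(d<.02); print(z0,m.sum(), "min arm-top over obst",(A[i[m],2]-O[m,2]).min().round(3) if m.any() else "", "obst",O[m][np.argmin(A[i[m],2]-O[m,2])].round(3) if m.any() else "", "min horiz",d[O[:,2]>z0].min().round(3))
d3,j=cKDTree(A).query(O); k=d3.argmin(); print("3D",d3[k].round(3),A[j[k]].round(3),O[k].round(3))
E
python3 clr2.py .005 .12
```

```text
0.1 5027 min arm-top over obst -0.265 obst [0.361 0.304 0.229] min horiz 0.0
0.2 3613 min arm-top over obst -0.265 obst [0.361 0.304 0.229] min horiz 0.0
0.26 623 min arm-top over obst -0.16 obst [0.342 0.286 0.269] min horiz 0.0
0.29 0 min arm-top over obst  obst  min horiz 0.026
3D 0.014 [0.36  0.315 0.088] [0.355 0.31  0.1  ]
```

```bash
sed -i 's/m=(np.linalg.norm(C-C0,axis=2)>.05)/m=((c["z_map"]<c0["z_map"]-.03)|(c0["z_map"]==0))\&(c["z_map"]>0)/' clr2.py; python3 clr2.py .005 .12; python3 clr2.py .14 .12
```

```text
0.1 6096 min arm-top over obst -0.255 obst [0.368 0.284 0.243] min horiz 0.0
0.2 4670 min arm-top over obst -0.255 obst [0.368 0.284 0.243] min horiz 0.0
0.26 1593 min arm-top over obst -0.175 obst [0.333 0.249 0.279] min horiz 0.0
0.29 0 min arm-top over obst  obst  min horiz 0.026
3D 0.014 [0.349 0.294 0.11 ] [0.36  0.301 0.11 ]
0.1 6139 min arm-top over obst -0.129 obst [0.361 0.302 0.229] min horiz 0.0
0.2 4712 min arm-top over obst -0.129 obst [0.361 0.302 0.229] min horiz 0.0
0.26 1634 min arm-top over obst -0.039 obst [0.333 0.249 0.279] min horiz 0.0
0.29 0 min arm-top over obst  obst  min horiz 0.026
3D 0.001 [0.333 0.276 0.268] [0.332 0.277 0.267]
```

```bash
sed -i 's/|(c0\["z_map"\]==0)//' clr2.py; python3 clr2.py .005 .12
```

```text
0.1 430 min arm-top over obst 0.129 obst [0.352 0.201 0.228] min horiz 0.006
0.2 286 min arm-top over obst 0.129 obst [0.352 0.201 0.228] min horiz 0.006
0.26 0 min arm-top over obst  obst  min horiz 0.026
0.29 0 min arm-top over obst  obst  min horiz 0.026
3D 0.034 [0.41  0.182 0.329] [0.414 0.215 0.332]
```

Clearance is 34 mm with the tilt, so going down.

>>> {"name": "jog_arm", "arguments": {
  "series": [
    [[9,-1,23,0,0,0,46],[9,0,23,0,0,0,46],[9,0,23,0,0,0,46],[9,0,23,0,0,0,46],[-3,0,15,0,0,0,46],[-3,0,15,0,0,0,46],[0,0,0,0,0,0,46],[0,0,0,0,0,0,46],[0,0,0,0,0,0,46],[0,0,0,0,0,0,46]]
  ]
}}

```text
time_s: 23.95
eef_pos: [0.4786, 0.1797, 0.0301]
eef_rot: [-0.07, 0.701, 0.706, 0.071]
wrist_force: [0.9, 0.1, 0.1]
opening: 0.54
grasp_force: 0.0
```

```bash
python3 st.py 478.4,177.8,5,0;  python3 - <<'E'
from h import *
from bench import ctrl
c=ctrl.camera("scene"); f=c["frame"][230:400,240:440]; cv2.imwrite("pics/s7.png",cv2.resize(f,None,fx=3,fy=3,interpolation=cv2.INTER_CUBIC))
E
```

```text
t 23.95 tcp [478.6 179.7  30.1] psi 0.3 down [ 0.001  0.199 -0.98 ] open 46.1 grip 0.0 F [0.9 0.1 0.1] q [-0.    0.3   1.95  0.25  0.91 -0.17]
478.4,177.8,5,0 shift [-6.9 -0.3 24.2] rz 0.006
```

View pics/s7.png

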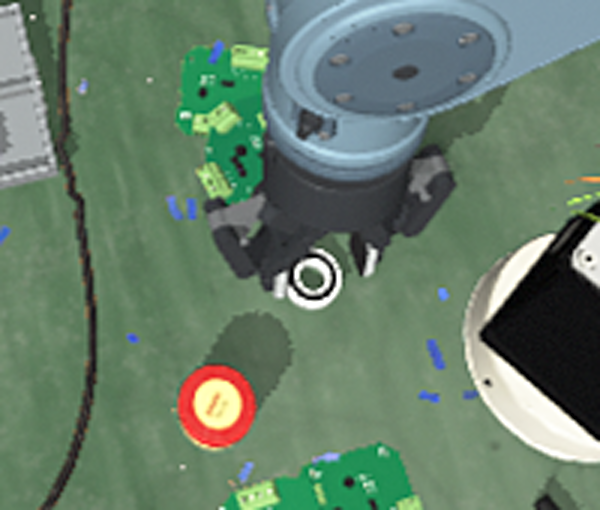

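Run:
```python
from h import *
c=dict(np.load("scene0.npz"))
q=lambda *P:((proj(c,[P])[0]-[240,230])*3).round(1)
print("fingers mid z36",q(.4786,.1797,.036),"left tip",q(.5016,.1797,.036),"right tip",q(.4556,.1797,.036),"bearing",q(.4784,.1778,.011))
```

```text
fingers mid z36 [316.5 271.2] left tip [279.4 280.3] right tip [353.4 262.1] bearing [310.5 277.7]
```

Bearing A sits between the fingers but slightly nearer the left one. I'll shift 2 mm in +x, open a little more, go down and grip.

>>> {"name": "jog_arm", "arguments": {
  "series": [
    [[-3,2,8,0,0,0,54],[-2,0,8,0,0,0,54],[-2,0,8,0,0,0,54],[0,0,0,0,0,0,54],[0,0,0,0,0,0,25],[0,0,0,0,0,0,25],[0,0,0,0,0,0,25],[0,0,0,0,0,0,25],[0,0,0,0,0,0,25],[0,0,0,0,0,0,25]]
  ]
}}

```text
time_s: 25.0
eef_pos: [0.48, 0.1777, 0.0045]
eef_rot: [-0.071, 0.701, 0.706, 0.071]
wrist_force: [0.6, -0.8, 0.9]
opening: 0.365
grasp_force: 59.6
```

```bash
python3 st.py 478,178,30,0 478,110,135,0
```

```text
t 25.0 tcp [480.  177.7   4.5] psi 0.3 down [-0.001  0.199 -0.98 ] open 31.2 grip 59.6 F [ 0.6 -0.8  0.9] q [-0.01  0.36  1.94  0.27  0.86 -0.19]
478,178,30,0 shift [  5.4  -2.  -25. ] rz 0.006
478,110,135,0 shift [ -40.4   -2.4 -141.4] rz 0.006
```

>>> {"name": "jog_arm", "arguments": {
  "series": [
    [[2,0,-20,0,0,0,25],[-7,0,-20,0,0,0,25],[-7,0,-20,0,0,0,25],[-7,0,-20,0,0,0,25],[-7,0,-20,0,0,0,25],[-7,0,-20,0,0,0,25],[-7,0,-20,0,0,0,25],[0,0,0,0,-0.1,0,25],[0,0,0,0,-0.1,0,25],[0,0,0,0,0,0.06,25]]
  ]
}}

```text
time_s: 26.0
eef_pos: [0.4802, 0.1118, 0.1339]
eef_rot: [0.001, 0.726, 0.688, -0.0]
wrist_force: [-0.2, 0.1, -1.5]
opening: 0.366
grasp_force: 59.7
```

```bash
python3 st.py 656,-117,130,-3.6; python3 -c "
from bench import ctrl;from h import *
M=rot(ctrl.get_obs()['eef_rot']).as_matrix();print(M.round(4))"
```

```text
t 26.0 tcp [480.2 111.8 133.9] psi -3.0 down [ 0.001 -0.002 -1.   ] open 31.2 grip 59.7 F [-0.2  0.1 -1.5] q [-0.01  0.11  1.9  -0.    1.13  0.04]
656,-117,130,-3.6 shift [-219.2  187.6    4.7] rz 0.01
[[ 0.0527  0.9986  0.0011]
 [ 0.9986 -0.0527 -0.0024]
 [-0.0024  0.0013 -1.    ]]
```

The bearing was gripped with the tool tilted, so I'll restore the 0.2 rad tilt at the tray to set it down flat.

>>> {"name": "jog_arm", "arguments": {
  "series": [
    [[-37,31,0,0,0,0,25],[-37,31,0,0,0,0,25],[-37,31,0,0,0,0,25],[-36,32,0,0,0,0,25],[-36,31,0,0,0,0,25],[-36,31,0,0,0,0,25],[0,0,0,0,0.1,0,25],[0,0,0,0,0.1,0,25],[0,0,0,0,0,0,25],[0,0,0,0,0,0,25]]
  ]
}}

```text
time_s: 27.0
eef_pos: [0.6546, -0.1186, 0.1328]
eef_rot: [-0.068, 0.723, 0.684, 0.071]
wrist_force: [-0.0, 0.5, -0.8]
opening: 0.359
grasp_force: 59.8
```

```bash
python3 st.py 656,-117,40,-3 656,-117,9.5,-3
```

```text
t 27.0 tcp [ 654.6 -118.6  132.8] psi -3.2 down [ 0.01   0.197 -0.98 ] open 30.7 grip 59.8 F [-0.   0.5 -0.8] q [-0.45  0.5   1.41  0.19  1.31 -0.45]
656,-117,40,-3 shift [-16.6   1.4  91.3] rz -0.003
656,-117,9.5,-3 shift [-22.6   1.5 121.2] rz -0.003
```

>>> {"name": "jog_arm", "arguments": {
  "series": [
    [[-4,1,25,0,0,0,25],[-5,0,25,0,0,0,25],[-5,0,25,0,0,0,25],[-5,0,25,0,0,0,25],[-2,0,12,0,0,0,25],[-2,0,9,0,0,0,25],[0,0,0,0,0,0,25],[0,0,0,0,0,0,25],[0,0,0,0,0,0,25],[0,0,0,0,0,0,25]]
  ]
}}

```text
time_s: 28.0
eef_pos: [0.657, -0.1171, 0.0116]
eef_rot: [-0.068, 0.722, 0.684, 0.073]
wrist_force: [0.0, 0.8, -1.3]
opening: 0.363
grasp_force: 59.8
```

```bash
python3 st.py 656,-117,9.5,-3;  python3 - <<'E'
from h import *
from bench import ctrl
c=ctrl.camera("scene"); f=c["frame"][130:280,140:340]; cv2.imwrite("pics/s8.png",cv2.resize(f,None,fx=3.5,fy=3.5,interpolation=cv2.INTER_CUBIC))
E
```

```text
t 28.0 tcp [ 657.  -117.1   11.6] psi -3.1 down [ 0.012  0.197 -0.98 ] open 31.0 grip 59.8 F [ 0.   0.8 -1.3] q [-0.44  0.66  1.45  0.21  1.12 -0.49]
656,-117,9.5,-3 shift [-0.3 -1.   2. ] rz -0.002
```

View pics/s8.png

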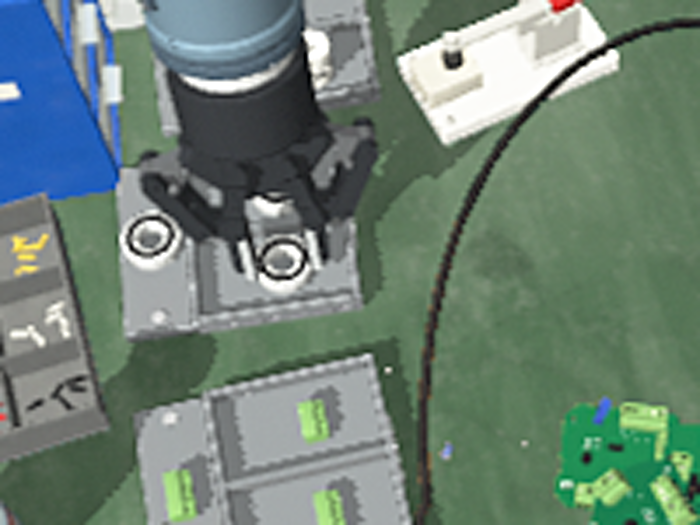

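Bearing A hangs level in the left bay (crop 282,262). Lower 2 mm, release and retreat.

>>> {"name": "jog_arm", "arguments": {
  "series": [
    [[0,0,2,0,0,0,25],[0,0,0,0,0,0,25],[0,0,0,0,0,0,46],[0,0,0,0,0,0,46],[0,0,0,0,0,0,46],[3,0,-15,0,0,0,46],[5,0,-30,0,0,0,46],[8,0,-40,0,0,0,46],[0,-40,-20,0,0,0,46],[0,-45,-20,0,0,0,46]]
  ]
}}

```text
time_s: 29.05
eef_pos: [0.5715, -0.1214, 0.1371]
eef_rot: [-0.067, 0.722, 0.685, 0.073]
wrist_force: [-0.8, 0.2, -0.2]
opening: 0.539
grasp_force: 0.0
```

>>> {"name": "jog_arm", "arguments": {
  "series": [
    [[0,-45,-15,0,0,0,46],[0,-45,0,0,0,0,46],[0,0,0,0,0,0,46],[0,0,0,0,0,0,46],[0,0,0,0,0,0,46],[0,0,0,0,0,0,46],[0,0,0,0,0,0,46],[0,0,0,0,0,0,46],[0,0,0,0,0,0,46],[0,0,0,0,0,0,46]]
  ]
}}

```text
time_s: 30.05
eef_pos: [0.4809, -0.1189, 0.1486]
eef_rot: [-0.069, 0.722, 0.684, 0.072]
wrist_force: [-0.6, -0.2, -0.1]
opening: 0.538
grasp_force: 0.0
```

```bash
python3 st.py
python3 - <<'E'
from h import *
from bench import ctrl
c=ctrl.camera("top"); cv2.imwrite("pics/t9.png",cv2.resize(c["frame"][120:260,140:420],None,fx=2.8,fy=2.8,interpolation=cv2.INTER_CUBIC))
C=cloud(c)
for n,u in [("jar",(158,203)),("tape",(404,219))]: print(n, blob(c,u,12,"red",.035)[0] if n=="jar" else "")
E
```

```text
t 30.05 tcp [ 480.9 -118.9  148.6] psi -3.1 down [ 0.01   0.199 -0.98 ] open 46.0 grip 0.0 F [-0.6 -0.2 -0.1] q [-0.6   0.14  1.85  0.18  1.26 -0.61]
jar [0.55405298 0.23813724]
tape
```

View pics/t9.png

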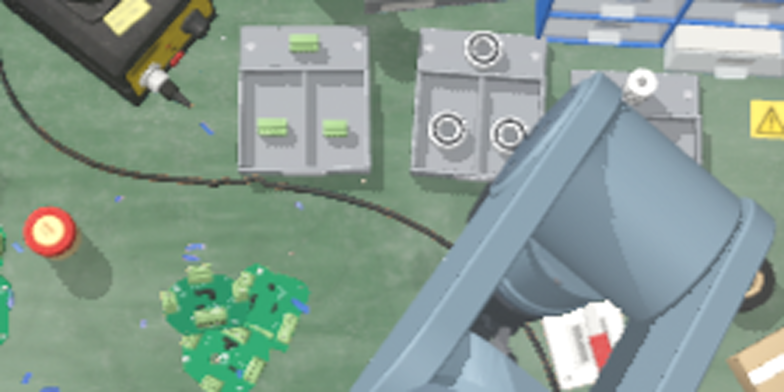

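Both bearings lie flat in their bays (crop 447,128 and 508,133). The terminals are seated at (270,127) and (335,128), and the jar is in place. The arm hides the coupling here, but it was seen standing in its bay earlier. Handing in.

```bash
python3 -c "
from bench import ctrl
print(ctrl.hand_in())"
```

```text
the job is handed in; nothing more can be done
None
```

All five parts are sorted into their matching trays, each in its own bay and the same way up as it lay, and the job was handed in after about 30 s of robot time; no verdict came back, and I did not re-measure the tape roll at the end.

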